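Clamp a freshly bound ticket pad in the bench press

TASK

Press the freshly bound ticket pad: lay it flat on the bed of the green bench press with its red bound end sticking out of the open front, square and centred under the platen and pushed right back against the stop. Then grip the crank by its loose red sleeve and keep hold of that sleeve while you wind the platen down clockwise until the rubber meets the pad, and about a quarter turn more so that the pad is clamped firmly. Let go and leave it clamped, turning the crank only by its sleeve and leaving everything else on the table where it is.

Things in the scene. Friction and masses are not known exactly. Their poses are not given: they have to be found in the camera images.
- press: Fixed dark green bench press at a varying place and yaw. Origin on the table under the screw axis; +x runs from the open front (towards the robot) to the back stop, +z up. Bed: x -150 to +110 mm, 220 mm wide, top 25 mm above the table. Columns 22 mm thick at x 0, y +-85 mm. Crosshead x -22 to +22 mm, 212 mm wide, 144 to 182 mm above the table, bolts on it to 196.
- stop (a point): Centre of the front face of the steel back stop (120 mm wide, 35 mm high above the bed), at x +85 mm, y 0, 45 mm above the table; axes as the press. A pad pushed home against it has its centre at x -15 mm, y 0, 45 mm above the table and its red end at x -115 mm, 80 mm in front of the platen's front edge.
- facing: Black rubber facing under the grey platen (plate 14 mm thick), both 70 mm (x), rubber 110 mm (y) by 14 mm thick, on the screw axis. Origin: centre of its underside, which meets the pad; axes as the press. Starts 60 to 71 mm above the bed. The rubber gives 1 mm per 15 N, 10 mm at most. The screw holds by friction where it is left. Firmly clamped: 25 to 150 N.
- crank (a joint): Crank angle c (rad), grows clockwise seen from above, which lowers platen, screw and crank together by 16 mm per turn. The sleeve's axis stands at x = 80 cos(c), y = -80 sin(c) mm in the press's frame (c = 0: towards the back). Starts between -1.6 and 1.6, range -3 to 25. Turning takes about 4 N at the sleeve, 1.2 N more per radian once the rubber touches.
- sleeve: Red grip sleeve on the crank: upright cylinder 26 mm across, 84 mm long, spinning freely on a pin 80 mm from the screw axis, so fingers holding it from above keep their yaw all the way round. Origin at its centre, 0.28 to 0.3 m above the table at the start, sinking 16 mm per turn. The flat crank arm passes 7 mm below its lower end; above it only the pin's end, 6 mm.
- pad_centre (a point): Centre of the loose ticket pad, a stiff block 200 mm long (x), 62 mm wide (y), 40 mm high (z), grey boards above and below white and yellow paper, 0.3 to 0.5 kg, lying flat on the table left or right of the press. Its x axis points away from its red bound end.
- pad_bound_end (a point): Middle of the red bound end face of the pad, 100 mm from its centre.
- packet: Bystander: loose white parcel with yellow bands, 180 x 120 x 60 mm, origin under its centre. It lies on the other side of the press from the pad.
- cup: Bystander: loose green paper cup, 74 mm across, 85 mm high, origin at the base.
- glue: Bystander: loose white glue bottle, 58 mm across, 150 mm high, origin at the base.
- tape: Bystander: loose yellow tape dispenser, 150 x 55 x 80 mm, origin under its centre.
- stapler: Bystander: loose blue stapler, 145 x 36 x 60 mm, origin under its centre.
- marker: Bystander: loose red and white marker pen, 130 x 13 x 13 mm, origin under its centre.

How it is judged:
On the way, in this order (a step that is already met when the one before it is completed fails the run):
1. the pad lies on the bed, square and centred, against the back stop, red end to the front, with the platen not yet on it (x of pad_centre in the frame of press above -0.023 m and y of pad_centre in the frame of press between -0.012 and 0.012 m and z of pad_centre in the frame of press below 0.05 m and angle between the x axis of pad_centre and the x axis of press, either way round below 0.12 rad and angle between pad_centre's own z axis and vertical below 0.06 rad and x of pad_bound_end in the frame of press below -0.1 m and contact force between facing and pad below 1 N), for 0.2 s.
2. the crank's sleeve is held between the fingers (contact force between the fingers and sleeve above 8 N and contact force between facing and pad below 1 N), for 0.2 s.
3. with the sleeve still held, the platen has come down to clamp the pad (contact force between facing and pad above 25 N and contact force between the fingers and sleeve above 8 N), for 0.2 s.
At the end, for the whole second after the job is handed in: The pad lies flat on the bed, red end to the front, its far end within 8 mm of the back stop, within 12 mm of the centre line and 7 degrees of square; the platen bears on it with 25 to 150 N (a quarter turn past first touch gives about 65 N); crank and pad at rest and released (x of pad_centre in the frame of press above -0.023 m and y of pad_centre in the frame of press between -0.012 and 0.012 m and z of pad_centre in the frame of press below 0.05 m and angle between the x axis of pad_centre and the x axis of press, either way round below 0.12 rad and angle between pad_centre's own z axis and vertical below 0.06 rad and x of pad_bound_end in the frame of press below -0.1 m and contact force between facing and pad between 25 and 150 N and linear speed of pad below 0.02 m/s and velocity of joint crank between -0.1 and 0.1 rad/s).
It fails at once if the crank turns although the fingers are not on its sleeve (pushed elsewhere, knocked) ((velocity of joint crank above 0.4 rad/s or velocity of joint crank below -0.4 rad/s) and contact force between the fingers and sleeve below 1.5 N).
It fails at once if the pad is crushed: more than 180 N of clamping (contact force between facing and pad above 180 N).
It fails at once if another thing on the table is moved by more than 30 mm or knocked over (distance of any of packet, cup, glue, tape, stapler, marker from where it was at the start of the episode above 0.03 m or angle between any of packet, cup, glue, tape, stapler, marker's own z axis and vertical above 0.5 rad).
It also fails if it takes over 72 s, if anything falls off the work surface, if the arm or the gripper's body presses on something with over 40 N, if the wrist force passes 120 N, or if a joint passes its speed limit or range.

ROBOT

A 6-joint arm with a two-finger parallel gripper is mounted at the origin on the work surface. World frame = base frame: x ahead of the robot, y to its left, z up, the work surface at z = 0. Lengths are in m, angles in rad, forces in N, time in s.
With the tool pointing down it reaches from about 0.35 to 0.775 m from the base axis. Payload 7.3 kg.
Tool frame: the origin (TCP) lies on the centre line of the jaws, within the pads' length; the fingertips stand 11 mm ahead of it and the grasp point (between the pads) lies 8 mm behind it; z points along the fingers, y is the direction in which the jaws open and shut (so a half turn about z gives the same grasp; the last joint's range is limited). The gripper opens to 92 mm and grips with 3 to 60 N. Pads are 19 mm wide; open, the fingers measure 130 mm over their backs; the gripper's body (75 mm by 190 mm) begins 47 mm behind the grasp point.
Start: joints at [1.124, 0.342, 1.524, -0, 1.275, -0.146], TCP at [0.156, 0.501, 0.238] pointing down, gripper open.
Joint ranges: [-2.53, 2.53], [-0.77, 2.02], [0.04, 2.7], [-1, 4.14], [0.28, 2.66], [-3.11, 3.11]. Speed limits (rad/s): [2.57, 2.57, 3.14, 3.14, 3.14, 3.14].

INTERFACE

Orientations are given as [roll, pitch, yaw] about the fixed x, y, z axes, in that order (R = Rz(yaw) Ry(pitch) Rx(roll)).
In Python, from cell import robot gives the robot as it stands.
- The arm moves only by the tool jog_arm, never from a script. Its argument "deltas" is one flat list of numbers, 6 for each row, row after row: the shift along the world's x, y, z in units of 0.1 m (1.0 is 0.1 m), then the turn, a rotation vector about the world's x, y, z in units of 90 degrees (1.0 is 90 degrees). A call has 1 to 5 rows; each row is the pose to reach, as a shift and turn from the pose commanded when the call began; what a row does not reach only later rows make up. A row lasts 1/12 s, in which the tool goes at most 41.7 mm and 7.16 degrees, less where a joint would pass 70% of its speed; a pose out of reach is approached as far as the arm can. A call with a number of a shift or a turn outside -1 to 1 is refused whole. A call with a gripper value outside its range is refused whole. "claw" is the opening, from 0 (shut) to 1 (fully open), set as the call begins (left out, the last holds). The fingers move at their own pace and stop on an object; "newtons" is the grip in N (left out, the last holds). Time passes only in rows, so rows that repeat a pose let the fingers close. It gives the time, the measured TCP pose, the force and the opening at its end, in the units of the state.
- robot.observe(): the state, without advancing time (a new reading comes with each control period).
- robot.read_camera(name): name is "scene" or "top" or "wrist"; returns the picture (384x512x3 uint8, red, green, blue); there is no depth.
- robot.camera_params(name): a dict with "fx", "fy", "cx", "cy" (pixels), "R" (3x3) and "t" (3): a world point X has camera coordinates R X + t. Camera axes: x right, y down, z forward; pixel columns grow to the right and rows downward; lengths in m; the calibration is good to about 2 mm. A picture is of the moment at which its call begins: read the wrist's pose just before it. camera_params takes no time and is no camera call; for the wrist camera it gives the pose at the moment of the call.
- robot.hand_in(): hands the job in, once; it reports no verdict.
The state is a dict: "time": time; "qpos": joint angles; "qvel": joint speeds; "joint_efforts": joint torques, N m; "tool_pos": TCP position; "tool_rot": TCP orientation; "contact_force": force on the tool from outside, world axes, zero at the start; "torque": the same for the moment, N m; "opening": finger opening in m.
Only numpy, scipy, OpenCV 4.12 (cv2) and the standard library are available. Lean on these libraries where they do the work, as an engineer would, in place of code of your own. Each camera call takes 0.05 s, during which the arm holds its last target. There are 200 camera calls.

## Working session

There is one attempt and no reset: what is moved stays moved. The work goes in short steps, Python scripts to look and compute and a tool call to move; the robot and the scene stay as the last step left them, time stands still between calls to the robot, and variables do not carry over. Pictures are saved under pics/ and viewed, about 8 in all and at most 12, crops included, and the job is handed in when it is done.

Besides the shell and the picture viewer there is one more tool, called after "Request:" by a JSON object that holds its "fn" and its "kwargs", one argument or row to a line. jog_arm: Moves the arm, as the interface text tells. Its arguments: {"type":"object","properties":{"deltas":{"type":"array","items":{"type":"number"}},"claw":{"type":"number"},"newtons":{"type":"number"}},"required":["deltas"]}

```bash
mkdir -p pics; cat > h.py <<'E'
import numpy as np, cv2
from cell import robot
def snap(cam,fn,crop=None,s=1):
    P=robot.camera_params(cam); im=robot.read_camera(cam)[:,:,::-1]
    if crop: x0,y0,x1,y1=crop; im=im[y0:y1,x0:x1]
    if s!=1: im=cv2.resize(im,None,fx=s,fy=s,interpolation=cv2.INTER_CUBIC)
    cv2.imwrite('pics/'+fn,im); return P
def ray(P,u,v,z):
    R=np.array(P['R']);t=np.array(P['t']);c=-R.T@t
    d=R.T@np.array([(u-P['cx'])/P['fx'],(v-P['cy'])/P['fy'],1])
    return c+d*(z-c[2])/d[2]
def proj(P,X):
    p=np.array(P['R'])@X+np.array(P['t']); return p[0]/p[2]*P['fx']+P['cx'],p[1]/p[2]*P['fy']+P['cy']
E
python3 - <<'E'
from h import *
a=snap('top','top.png',s=1.5);b=snap('scene','scene.png',s=1.5)
for P in(a,b): print(P['fx'],-np.array(P['R']).T@P['t'])
print(robot.observe())
E
```

```text
384.09493156189546 [0.42079909 0.02330017 1.16891815]
361.9927460915655 [ 1.31512281 -0.00498099  0.75582174]
{'time': 0.1, 'qpos': array([ 1.12400021e+00,  3.42658300e-01,  1.52487419e+00,  8.40262339e-07,
        1.27535844e+00, -1.45992415e-01]), 'qvel': array([ 8.59221713e-04,  1.37805559e-04, -1.25182649e-03,  3.53758481e-05,
        2.76422879e-03,  2.63944287e-04]), 'joint_efforts': array([ 7.10300592e-04, -4.32012892e+01, -2.44696838e+01,  7.19089690e-02,
        5.26333472e-02, -3.37137294e-05]), 'tool_pos': array([0.15538871, 0.5011484 , 0.23712822]), 'tool_rot': array([-3.14030831e+00, -1.89659944e-04,  2.84078858e+00]), 'contact_force': array([-0.66021836, -0.06870668, -0.04071324]), 'torque': array([-0.06259404, -0.041606  ,  0.01795864]), 'opening': 0.09185369507513612}
```

View pics/top.png

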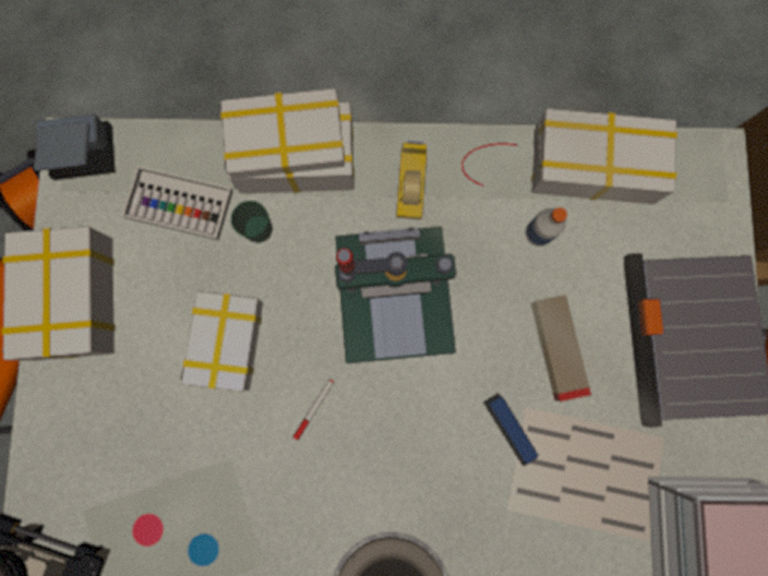

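View pics/scene.png

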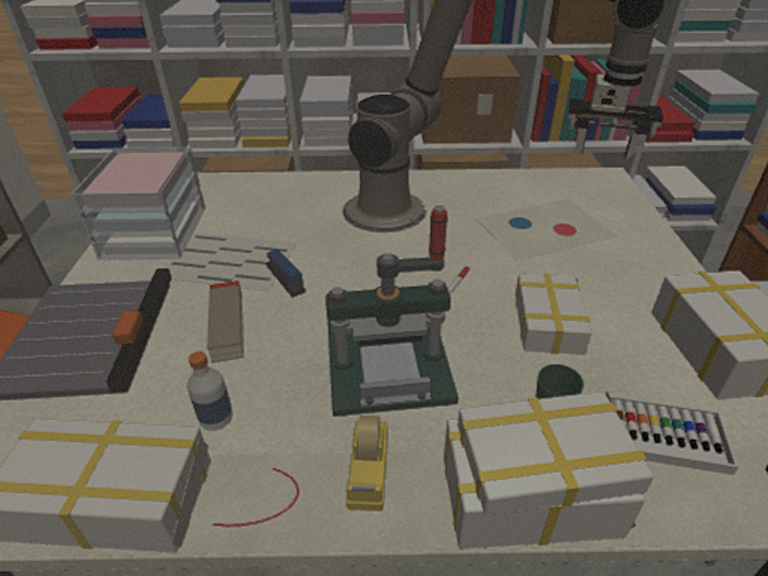

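The top view (1.5x) shows the press bed with corners at about (346,361), (455,353), (442,228) and (336,237). The sleeve top is at (345,256). The pad is on the right, with corners at (533,302), (567,296), (590,396) and (557,400), and its red end is nearest the robot. The scene view shows the sleeve standing well above the crosshead, with nothing in front of the press.

```bash
python3 - <<'E'
from h import *
P=robot.camera_params('top')
f=lambda u,v,z: ray(P,u/1.5,v/1.5,z)
B=[f(*p,.025) for p in[(346,361),(455,353),(442,228),(336,237)]]
for b in B: print('bed',b.round(4))
A=np.array([[-.15,.11],[-.15,-.11],[.11,-.11],[.11,.11]]);Bq=np.array(B)[:,:2]
a0=A.mean(0);b0=Bq.mean(0);H=(A-a0).T@(Bq-b0);yaw=np.arctan2(H[0,1]-H[1,0],H[0,0]+H[1,1])
R=np.array([[np.cos(yaw),-np.sin(yaw)],[np.sin(yaw),np.cos(yaw)]]);o=b0-R@a0
print('press',o,yaw); print((Bq-(A@R.T+o)).round(4))
for p in[(533,302),(567,296),(590,396),(557,400)]: print('pad',f(*p,.04).round(4))
for z in(.33,.34):
  s=f(345,255,z); print('sleeve',s, R.T@(s[:2]-o))
for p in[(497,396),(537,462)]:print('stapler',f(*p,.05))
E
python3 - <<'E'
from h import *
snap('top','t2.png',(215,130,415,280),4)
E
```

```text
bed [0.4401 0.0923 0.025 ]
bed [ 0.4588 -0.1224  0.025 ]
bed [ 0.7118 -0.0968  0.025 ]
bed [0.6895 0.1188 0.025 ]
press [ 5.94941581e-01 -2.27825885e-05] 0.09977370939092502
[[ 0.0053 -0.0022]
 [ 0.0022  0.0021]
 [-0.0036  0.0017]
 [-0.0039 -0.0016]]
pad [ 0.5607 -0.2752  0.04  ]
pad [ 0.5737 -0.343   0.04  ]
pad [ 0.3796 -0.381   0.04  ]
pad [ 0.3712 -0.3169  0.04  ]
sleeve [0.59072882 0.07923306 0.33      ] [0.00370273 0.07928131]
sleeve [0.58870324 0.07856633 0.34      ] [0.00162081 0.07881966]
stapler [ 0.37751264 -0.19918327  0.05      ]
stapler [ 0.25662773 -0.27268219  0.05      ]
```

View pics/t2.png

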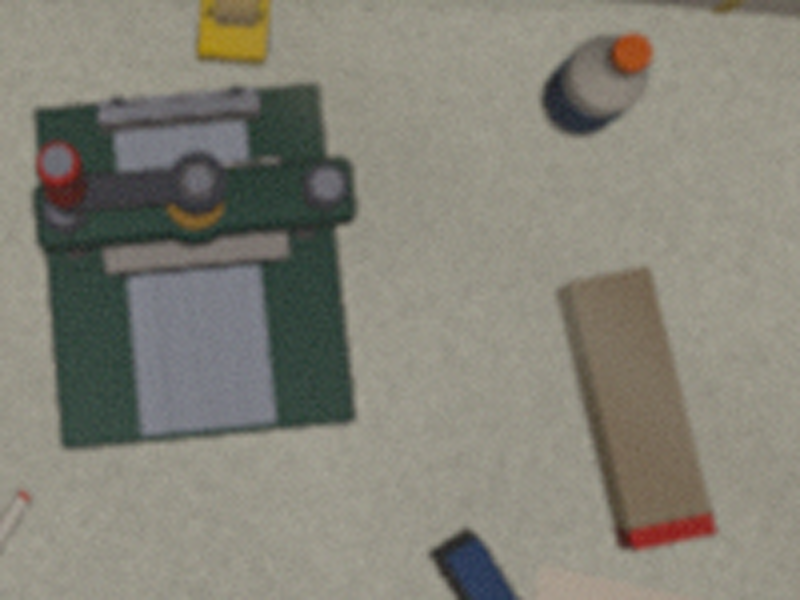

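The crop (4x, offset (215,130)) gives finer corners. Bed: (62,447), (354,421), (319,85), (36,109). Pad top: (570,287), (650,267), (714,531), (632,547).

```bash
cat >> h.py <<'E'
def fit(A,B):
    A=np.array(A);B=np.array(B)[:,:2];a0=A.mean(0);b0=B.mean(0);H=(A-a0).T@(B-b0)
    y=np.arctan2(H[0,1]-H[1,0],H[0,0]+H[1,1]);R=np.array([[np.cos(y),-np.sin(y)],[np.sin(y),np.cos(y)]])
    o=b0-R@a0; return o,y,R,(B-(A@R.T+o)).round(4)
E
python3 - <<'E'
from h import *
P=robot.camera_params('top')
f=lambda u,v,z: ray(P,215+(u+.5)/4-.5,130+(v+.5)/4-.5,z)
o,y,R,r=fit([[-.15,.11],[-.15,-.11],[.11,-.11],[.11,.11]],[f(*p,.025) for p in[(62,447),(354,421),(319,85),(36,109)]])
print('press',o,y,r.tolist())
q,yy,_,r=fit([[.1,.031],[.1,-.031],[-.1,-.031],[-.1,.031]],[f(*p,.04) for p in[(570,287),(650,267),(714,531),(632,547)]])
print('pad',q,yy,r.tolist())
for n,p,z in[('crosshead FL',(45,248),.182),('FR',(353,219),.182),('nut',(198,181),.25),('sleeve',(57,160),.335),('stop front L',(104,126),.06),('stopR',(260,108),.06),('glue cap',(632,52),.15),('bolt r',(326,182),.19),('platen fl',(106,272),.115),('platen fr',(289,257),.115)]:
    w=f(*p,z); print(n,w.round(3),(R.T@(w[:2]-o)).round(4))
t=o+R@[-.015,0]; print('target',t)
s=robot.observe()['tool_pos']; print(s)
E
```

```text
press [0.59650254 0.00109461] 0.10205198985880888 [[0.0019, -0.0014], [0.0017, 0.0019], [-0.0018, 0.0012], [-0.0017, -0.0017]]
pad [ 0.47336828 -0.33053973] 0.20975270805338636 [[-0.0041, -0.0011], [-0.0011, -0.0004], [0.0022, 0.0011], [0.0029, 0.0004]]
crosshead FL [0.563 0.098 0.182] [-0.0231  0.1001]
FR [ 0.586 -0.102  0.182] [-0.0214 -0.1011]
nut [0.596 0.001 0.25 ] [-0.0003  0.0002]
sleeve [0.591 0.081 0.335] [0.0022 0.0805]
stop front L [0.673 0.067 0.06 ] [0.0824 0.0574]
stopR [ 0.688 -0.049  0.06 ] [ 0.0861 -0.0587]
glue cap [ 0.71  -0.298  0.15 ] [ 0.0824 -0.3086]
bolt r [ 0.608 -0.083  0.19 ] [ 0.0031 -0.0851]
platen fl [0.557 0.061 0.115] [-0.0333  0.0635]
platen fr [ 0.569 -0.066  0.115] [-0.0338 -0.0637]
target [ 5.81580578e-01 -4.33514622e-04]
[0.15541377 0.50117146 0.23722238]
```

Request:
{"fn": "jog_arm", "kwargs": {
  "deltas": [0.5, -1, 0.5, 0, 0, 0.08, 0.5, -1, 0.5, 0, 0, 0.08, 0.5, -1, 0.5, 0, 0, 0.08, 0.5, -1, 0.5, 0, 0, 0.08],
  "claw": 1
}}

```text
time: 0.48
tool_pos: [0.2079, 0.3983, 0.2905]
tool_rot: [3.139, 0.003, 2.964]
contact_force: [1.2, 2.0, -0.3]
opening: 0.0921
```

Request:
{"fn": "jog_arm", "kwargs": {
  "deltas": [1, -1, 0, 0, 0, 0.08, 1, -1, 0, 0, 0, 0.08, 1, -1, 0, 0, 0, 0.08, 1, -1, 0, 0, 0, 0.08]
}}

```text
time: 0.82
tool_pos: [0.3073, 0.2993, 0.2875]
tool_rot: [-3.141, 0.001, 3.091]
contact_force: [-0.3, 0.6, 0.0]
opening: 0.0917
```

Request:
{"fn": "jog_arm", "kwargs": {
  "deltas": [1, -1, 0, 0, 0, 0.08, 1, -1, 0, 0, 0, 0.08, 1, -1, 0, 0, 0, 0.08, 1, -1, 0, 0, 0, 0.08]
}}

```text
time: 1.15
tool_pos: [0.4077, 0.199, 0.2874]
tool_rot: [-3.141, 0.0, -3.067]
contact_force: [0.2, 0.1, -1.1]
opening: 0.0922
```

Request:
{"fn": "jog_arm", "kwargs": {
  "deltas": [0, -1, 0, 0, 0, 0.08, 0, -1, 0, 0, 0, 0.08, 0, -1, 0, 0, 0, 0.08]
}}

```text
time: 1.4
tool_pos: [0.4053, 0.0988, 0.2871]
tool_rot: [-3.141, -0.002, -2.939]
contact_force: [-0.4, 0.3, 0.9]
opening: 0.0921
```

Request:
{"fn": "jog_arm", "kwargs": {
  "deltas": [0, -1, 0, 0, 0, 0, 0, -1, 0, 0, 0, 0, 0, -1, 0, 0, 0, 0]
}}

```text
time: 1.65
tool_pos: [0.4053, -0.002, 0.2874]
tool_rot: [-3.14, -0.001, -2.942]
contact_force: [0.9, 0.7, 0.5]
opening: 0.0919
```

Request:
{"fn": "jog_arm", "kwargs": {
  "deltas": [0, -1, 0, 0, 0, 0, 0, -1, 0, 0, 0, 0, 0, -1, 0, 0, 0, 0]
}}

```text
time: 1.9
tool_pos: [0.4055, -0.1022, 0.2874]
tool_rot: [-3.14, -0.0, -2.942]
contact_force: [0.2, -1.3, -0.4]
opening: 0.0918
```

Request:
{"fn": "jog_arm", "kwargs": {
  "deltas": [0, -1, 0, 0, 0, 0, 0, -1, 0, 0, 0, 0, 0, -1, 0, 0, 0, 0]
}}

```text
time: 2.15
tool_pos: [0.4054, -0.2025, 0.2873]
tool_rot: [-3.14, -0.001, -2.942]
contact_force: [0.4, 0.2, -0.3]
opening: 0.0915
```

Request:
{"fn": "jog_arm", "kwargs": {
  "deltas": [0, -1, -0.8, 0, 0, 0, 0, -1, -0.8, 0, 0, 0, 0, -1, -0.8, 0, 0, 0, 0, -1, -0.8, 0, 0, 0]
}}

```text
time: 2.48
tool_pos: [0.4038, -0.3015, 0.2024]
tool_rot: [3.137, -0.005, -2.943]
contact_force: [-1.3, 0.3, -0.0]
opening: 0.0917
```

```bash
python3 - <<'E'
from h import *
P=snap('wrist','w1.png',s=1.5)
o=robot.observe();print(o['tool_pos'],o['tool_rot'])
for X in [(.4733,-.3305,.04),(.571,-.310,.04),(.3755,-.3513,.04)]: print(np.array(proj(P,np.array(X)))*1.5)
E
```

```text
[ 0.40423008 -0.29996007  0.20404872] [ 3.13634471 -0.00369462 -2.94307146]
[323.23639961 350.25837228]
[328.2894606 466.6574522]
[316.91738598 213.94833223]
```

View pics/w1.png

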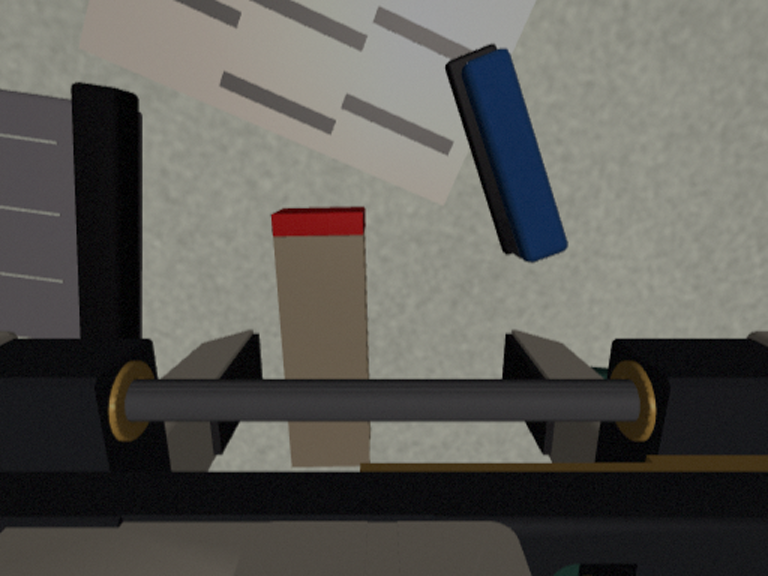

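The pad appears where I computed it: red end at (318,210) against a predicted (317,214), far end centre at about (331,466). It is well clear of the stapler, so I'm descending to grip 30 mm behind the red end.

Request:
{"fn": "jog_arm", "kwargs": {
  "deltas": [0, -0.44, -0.9, 0, 0, 0.005, 0, -0.44, -0.9, 0, 0, 0.005, 0, -0.44, -0.9, 0, 0, 0.005, 0, -0.44, -0.9, 0, 0, 0.005]
}}

```text
time: 2.87
tool_pos: [0.4045, -0.3415, 0.1146]
tool_rot: [3.136, -0.003, -2.933]
contact_force: [-0.8, -0.1, 0.1]
opening: 0.0918
```

Request:
{"fn": "jog_arm", "kwargs": {
  "deltas": [0, 0, -0.4, 0, 0, 0, 0, 0, -0.7, 0, 0, 0, 0, 0, -0.95, 0, 0, 0, 0, 0, -0.95, 0, 0, 0]
}}

```text
time: 3.2
tool_pos: [0.4047, -0.3398, 0.0204]
tool_rot: [3.136, -0.003, -2.931]
contact_force: [-1.2, 1.6, 0.1]
opening: 0.0919
```

Request:
{"fn": "jog_arm", "kwargs": {
  "deltas": [0, 0, 0, 0, 0, 0, 0, 0, 0, 0, 0, 0, 0, 0, 0, 0, 0, 0, 0, 0, 0, 0, 0, 0, 0, 0, 0, 0, 0, 0],
  "claw": 0,
  "newtons": 55
}}

```text
time: 3.62
tool_pos: [0.4062, -0.3433, 0.0243]
tool_rot: [-3.139, 0.001, -2.932]
contact_force: [-0.7, -2.6, 0.9]
opening: 0.0632
```

Request:
{"fn": "jog_arm", "kwargs": {
  "deltas": [0, 0, 0, 0, 0, 0, 0, 0, 0, 0, 0, 0, 0, 0, 0, 0, 0, 0, 0, 0, 0, 0, 0, 0, 0, 0, 0, 0, 0, 0]
}}

```text
time: 4.03
tool_pos: [0.4062, -0.3433, 0.0242]
tool_rot: [-3.139, 0.001, -2.932]
contact_force: [-1.3, 1.0, 6.4]
opening: 0.0614
```

Request:
{"fn": "jog_arm", "kwargs": {
  "deltas": [0, 0, 0.3, 0, 0, 0, 0, 0, 0.65, 0, 0, 0, 0, 0, 0.95, 0, 0, 0, 0, 0, 0.95, 0, 0, 0]
}}

```text
time: 4.37
tool_pos: [0.4076, -0.3448, 0.1235]
tool_rot: [-3.133, 0.005, -2.932]
contact_force: [2.4, -1.9, -3.0]
opening: 0.0614
```

Request:
{"fn": "jog_arm", "kwargs": {
  "deltas": [-0.38, 0.3, 0, 0, 0, 0, -0.38, 0.65, 0, 0, 0, -0.03, -0.38, 1, 0, 0, 0, -0.0685, -0.38, 1, 0, 0, 0, -0.0685]
}}

```text
time: 4.7
tool_pos: [0.3645, -0.236, 0.1164]
tool_rot: [3.134, -0.005, -3.041]
contact_force: [0.0, 0.7, -3.6]
opening: 0.0616
```

Request:
{"fn": "jog_arm", "kwargs": {
  "deltas": [0, 0.4, 0, 0, 0, 0, 0, 0.8, 0, 0, 0, 0, 0, 1, 0, 0, 0, 0]
}}

```text
time: 4.95
tool_pos: [0.3653, -0.1387, 0.1168]
tool_rot: [3.138, -0.003, -3.039]
contact_force: [-0.2, 0.3, -3.9]
opening: 0.0616
```

Request:
{"fn": "jog_arm", "kwargs": {
  "deltas": [0, 0.4, 0, 0, 0, 0, 0, 0.8, 0, 0, 0, 0, 0, 1, 0, 0, 0, 0, 0, 1, 0, 0, 0, 0]
}}

```text
time: 5.28
tool_pos: [0.3657, -0.039, 0.1171]
tool_rot: [3.139, -0.003, -3.036]
contact_force: [-0.7, -0.5, -4.1]
opening: 0.0616
```

Request:
{"fn": "jog_arm", "kwargs": {
  "deltas": [0, 0.2, 0, 0, 0, 0, 0, 0.2, 0, 0, 0, 0, 0, 0.2, 0, 0, 0, 0]
}}

```text
time: 5.53
tool_pos: [0.3671, -0.0223, 0.1174]
tool_rot: [3.141, -0.001, -3.038]
contact_force: [0.4, -0.8, -2.8]
opening: 0.0616
```

```bash
python3 - <<'E'
from h import *
snap('scene','s2.png',(180,100,380,250),4)
o=robot.observe();print(o['tool_pos'],o['tool_rot'],o['contact_force'],o['torque'],o['opening'])
E
```

```text
[ 0.36732346 -0.0228094   0.11744827] [ 3.14151452e+00 -7.38428488e-04 -3.03866184e+00] [ 0.06608044 -0.37675028 -2.70167426] [-0.0123263   0.17856543 -0.03686823] 0.061957656053710494
```

View pics/s2.png

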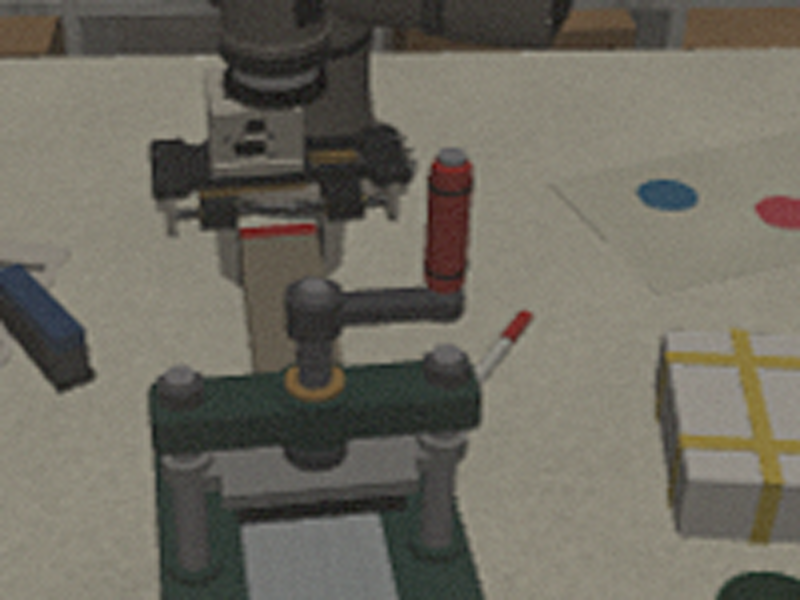

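The pad is held and lined up with the press axis, with the red end towards the robot and the path clear. Now I'm lowering and feeding it in.

Request:
{"fn": "jog_arm", "kwargs": {
  "deltas": [0, 0, -0.3, 0, 0, 0, 0, 0, -0.5, 0, 0, 0, 0, 0, -0.6, 0, 0, 0, 0, 0, -0.6, 0, 0, 0]
}}

```text
time: 5.92
tool_pos: [0.3661, -0.0231, 0.0559]
tool_rot: [3.14, -0.004, -3.041]
contact_force: [0.0, -0.6, -3.7]
opening: 0.0618
```

Request:
{"fn": "jog_arm", "kwargs": {
  "deltas": [0.2, 0.02, 0, 0, 0, 0, 0.4, 0.04, 0, 0, 0, 0, 0.6, 0.06, 0, 0, 0, 0, 0.8, 0.08, 0, 0, 0, 0, 0.8, 0.08, 0, 0, 0, 0]
}}

```text
time: 6.33
tool_pos: [0.4524, -0.0157, 0.0589]
tool_rot: [-3.14, 0.006, -3.04]
contact_force: [0.9, -1.0, -2.9]
opening: 0.0616
```

```bash
python3 - <<'E'
from h import *
o=robot.observe();print(o['tool_pos'],o['tool_rot'],o['contact_force'],o['torque'],o['opening'])
y=.102;R=np.array([[np.cos(y),-np.sin(y)],[np.sin(y),np.cos(y)]]);print(R.T@(o['tool_pos'][:2]-[.5965,.0011]))
E
```

```text
[ 0.45239813 -0.01574306  0.05892017] [-3.13978026  0.00633724 -3.04006939] [ 0.93885659 -0.95319478 -2.87845033] [-0.07016385  0.23837196  0.00528472] 0.06164644604149779
[-0.14506791 -0.0020826 ]
```

Request:
{"fn": "jog_arm", "kwargs": {
  "deltas": [0.15, 0.035, 0, 0, 0, 0, 0.3, 0.05, 0, 0, 0, 0, 0.42, 0.063, 0, 0, 0, 0, 0.42, 0.063, -0.05, 0, 0, 0, 0.42, 0.063, -0.09, 0, 0, 0]
}}

```text
time: 6.75
tool_pos: [0.4897, -0.0088, 0.049]
tool_rot: [-3.141, 0.001, -3.04]
contact_force: [-7.5, 1.8, 57.2]
opening: 0.0618
```

Request:
{"fn": "jog_arm", "kwargs": {
  "deltas": [0.02, 0.002, 0, 0, 0, 0, 0.05, 0.005, 0, 0, 0, 0, 0.08, 0.008, 0, 0, 0, 0, 0.08, 0.008, 0, 0, 0, 0]
}}

```text
time: 7.08
tool_pos: [0.4967, -0.0079, 0.0491]
tool_rot: [3.142, -0.0, -3.04]
contact_force: [-1.7, -1.3, 4.9]
opening: 0.0616
```

```bash
cat > st.py <<'E'
from h import *
o=robot.observe();print(o['time'],o['tool_pos'].round(4),o['tool_rot'].round(3),o['contact_force'].round(1),o['torque'].round(2),o['opening'])
y=.102;R=np.array([[np.cos(y),-np.sin(y)],[np.sin(y),np.cos(y)]]);print('press',R.T@(o['tool_pos'][:2]-[.5965,.0011]))
E
python3 st.py
```

```text
7.0833 [ 0.4967 -0.0079  0.0491] [ 3.142 -0.    -3.04 ] [-1.7 -1.3  4.9] [-0.1   0.16 -0.02] 0.06157721007409574
press [-0.1002297   0.00121147]
```

Request:
{"fn": "jog_arm", "kwargs": {
  "deltas": [0.03, 0, 0, 0, 0, 0, 0.06, 0, 0, 0, 0, 0, 0.09, 0, 0, 0, 0, 0, 0.12, 0.002, 0, 0, 0, 0, 0.12, 0.002, 0, 0, 0, 0]
}}

```text
time: 7.5
tool_pos: [0.5089, -0.0075, 0.0491]
tool_rot: [3.142, -0.0, -3.04]
contact_force: [-3.1, -0.5, 6.1]
opening: 0.0617
```

```bash
python3 st.py
```

```text
7.5 [ 0.5089 -0.0075  0.0491] [ 3.142 -0.    -3.04 ] [-3.1 -0.5  6.1] [-0.11  0.16  0.04] 0.06171867898438944
press [-0.08804982  0.00032451]
```

Request:
{"fn": "jog_arm", "kwargs": {
  "deltas": [0.02, 0.002, 0, 0, 0, 0, 0.03, 0.003, 0, 0, 0, 0, 0.03, 0.003, 0, 0, 0, 0]
}}

```text
time: 7.75
tool_pos: [0.5114, -0.0072, 0.0491]
tool_rot: [3.141, -0.001, -3.04]
contact_force: [-4.5, -1.4, 7.2]
opening: 0.062
```

Request:
{"fn": "jog_arm", "kwargs": {
  "deltas": [0.02, 0.002, 0, 0, 0, 0, 0.02, 0.002, 0, 0, 0, 0]
}}

```text
time: 7.92
tool_pos: [0.5134, -0.007, 0.0491]
tool_rot: [3.141, -0.001, -3.04]
contact_force: [-4.3, -0.5, 5.5]
opening: 0.062
```

Request:
{"fn": "jog_arm", "kwargs": {
  "deltas": [0.02, 0.002, 0, 0, 0, 0, 0.02, 0.002, 0, 0, 0, 0]
}}

```text
time: 8.08
tool_pos: [0.5135, -0.007, 0.0491]
tool_rot: [3.141, -0.006, -3.039]
contact_force: [-11.8, -1.9, 13.5]
opening: 0.0617
```

```bash
python3 st.py
```

```text
8.0833 [ 0.5135 -0.007   0.0491] [ 3.141 -0.006 -3.039] [-11.8  -1.9  13.5] [-0.57  1.36 -0.09] 0.06169653233771807
press [-0.08342078  0.00040857]
```

The force jumped to 12 N at TCP x = -83 mm in the press frame, against an expected -84, so the pad is against the stop. Releasing and retreating.

Request:
{"fn": "jog_arm", "kwargs": {
  "deltas": [-0.01, 0, 0, 0, 0, 0, -0.01, 0, 0, 0, 0, 0, -0.01, 0, 0, 0, 0, 0, -0.01, 0, 0, 0, 0, 0, -0.01, 0, 0, 0, 0, 0],
  "claw": 1
}}

```text
time: 8.5
tool_pos: [0.5156, -0.0066, 0.0486]
tool_rot: [3.141, 0.0, -3.04]
contact_force: [0.3, 0.1, -0.6]
opening: 0.0897
```

Request:
{"fn": "jog_arm", "kwargs": {
  "deltas": [-0.25, -0.025, 0, 0, 0, 0, -0.6, -0.06, 0, 0, 0, 0, -1, -0.1, 0.2, 0, 0, 0, -1, -0.1, 0.5, 0, 0, 0, -1, -0.1, 0.9, 0, 0, 0]
}}

```text
time: 8.92
tool_pos: [0.4109, -0.0159, 0.1374]
tool_rot: [3.139, -0.008, -3.04]
contact_force: [1.5, -0.4, -0.2]
opening: 0.0919
```

Request:
{"fn": "jog_arm", "kwargs": {
  "deltas": [0, 0, 0.4, 0, 0, 0, 0, 0, 0.8, 0, 0, 0, 0, 0, 1, 0, 0, 0, 0, 0, 1, 0, 0, 0]
}}

```text
time: 9.25
tool_pos: [0.4179, -0.017, 0.2435]
tool_rot: [-3.139, 0.01, -3.039]
contact_force: [0.6, 0.1, 0.4]
opening: 0.0916
```

```bash
python3 st.py; python3 - <<'E'
from h import *
a=robot.read_camera('top')[140:245,215:315,::-1];b=robot.read_camera('scene')[125:290,205:325,::-1]
g=lambda i:cv2.resize(i,None,fx=570/i.shape[0],fy=570/i.shape[0],interpolation=cv2.INTER_CUBIC)[:, :398]
A=cv2.resize(a,None,fx=4,fy=4,interpolation=cv2.INTER_CUBIC);B=cv2.resize(b,None,fx=3.3,fy=3.3,interpolation=cv2.INTER_CUBIC)
c=np.zeros((560,800,3),np.uint8);c[:A.shape[0],:400]=A;c[:B.shape[0],400:400+B.shape[1]]=B
cv2.imwrite('pics/c3.png',c)
E
```

```text
9.25 [ 0.4179 -0.017   0.2435] [-3.139  0.01  -3.039] [0.6 0.1 0.4] [-0.01  0.   -0.01] 0.09160039773138028
press [-0.17950632  0.00018096]
```

View pics/c3.png

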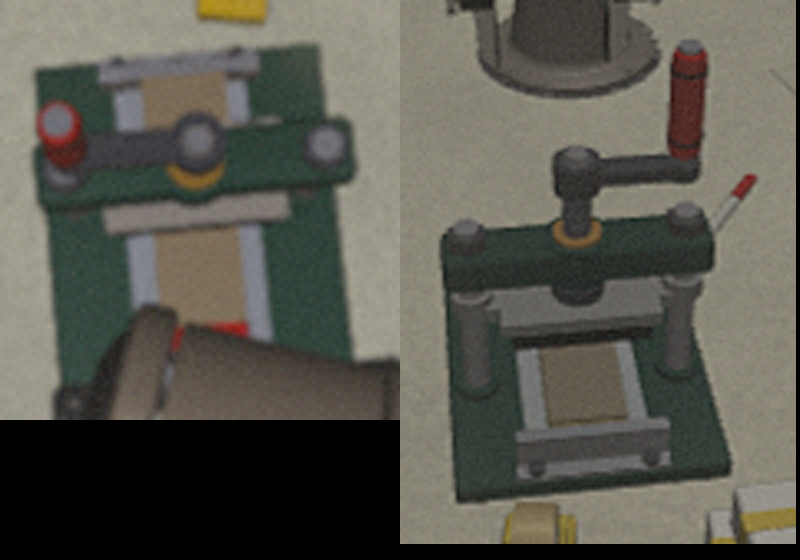

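The crops show the pad centred on the bed, with its far end against the stop and the red end at the front. The pin's top is at (60,122) in the top crop and (690,45) in the scene crop. I'm triangulating the sleeve from these.

```bash
python3 - <<'E'
from h import *
from scipy.optimize import least_squares
T=robot.camera_params('top');S=robot.camera_params('scene')
ut=np.array([215+60.5/4-.5,140+122.5/4-.5]);us=np.array([205+290/3.3-.5,125+45/3.3-.5])
r=least_squares(lambda X:np.r_[np.array(proj(T,X))-ut,np.array(proj(S,X))-us],[.59,.08,.33])
y=.102;R=np.array([[np.cos(y),-np.sin(y)],[np.sin(y),np.cos(y)]])
print(r.x,r.fun,R.T@(r.x[:2]-[.5965,.0011]))
X=r.x
for h in(.006,.09): print(h,(np.array(proj(S,X-[0,0,h]))+.5-[205,125])*3.3+[400,0])
E
```

```text
[0.5884534  0.0802805  0.34015813] [-0.41241457 -0.04003737 -0.43045503  0.01528439] [5.76376741e-05 7.95882893e-02]
0.006 [688.13424686  52.60840597]
0.09 [682.29170895 151.78316167]
```

Request:
{"fn": "jog_arm", "kwargs": {
  "deltas": [0, 0.5, 1, 0, 0, 0, 0, 0.5, 1, 0, 0, 0, 0, 0.5, 1, 0, 0, 0, 0, 0.5, 1, 0, 0, 0],
  "claw": 0.7
}}

```text
time: 9.68
tool_pos: [0.417, 0.0351, 0.342]
tool_rot: [-3.141, 0.006, -3.038]
contact_force: [-0.2, -0.7, 0.7]
opening: 0.0698
```

Request:
{"fn": "jog_arm", "kwargs": {
  "deltas": [0, 0.47, 0.5, 0, 0, 0, 0.4, 0.47, 0.5, 0, 0, 0, 0.8, 0.47, 0.5, 0, 0, 0, 0.8, 0.47, 0.5, 0, 0, 0]
}}

```text
time: 10.02
tool_pos: [0.5003, 0.081, 0.385]
tool_rot: [3.141, -0.003, -3.038]
contact_force: [-1.2, 0.2, -0.5]
opening: 0.0644
```

Request:
{"fn": "jog_arm", "kwargs": {
  "deltas": [0.4, 0, 0, 0, 0, 0, 0.7, 0, 0, 0, 0, 0, 0.9, 0, 0, 0, 0, 0, 0.9, 0, 0, 0, 0, 0, 0.9, 0, 0, 0, 0, 0]
}}

```text
time: 10.43
tool_pos: [0.5858, 0.08, 0.3851]
tool_rot: [3.141, -0.006, -3.04]
contact_force: [-0.5, -0.0, 0.0]
opening: 0.0644
```

```bash
python3 st.py; python3 - <<'E'
from h import *
P=snap('wrist','w4.png',s=1.5)
for X in [(.5885,.0803,.340),(.5885,.0803,.334),(.5885,.0803,.25)]: print(np.array(proj(P,np.array(X)))*1.5)
E
```

```text
10.4333 [0.5858 0.08   0.3851] [ 3.141 -0.006 -3.04 ] [-0.5 -0.   0. ] [0.06 0.05 0.01] 0.06440791261243305
press [-0.00260302  0.07958361]
[381.80216072 331.71597623]
[381.78378309 327.10280262]
[381.60292736 281.70419305]
```

View pics/w4.png

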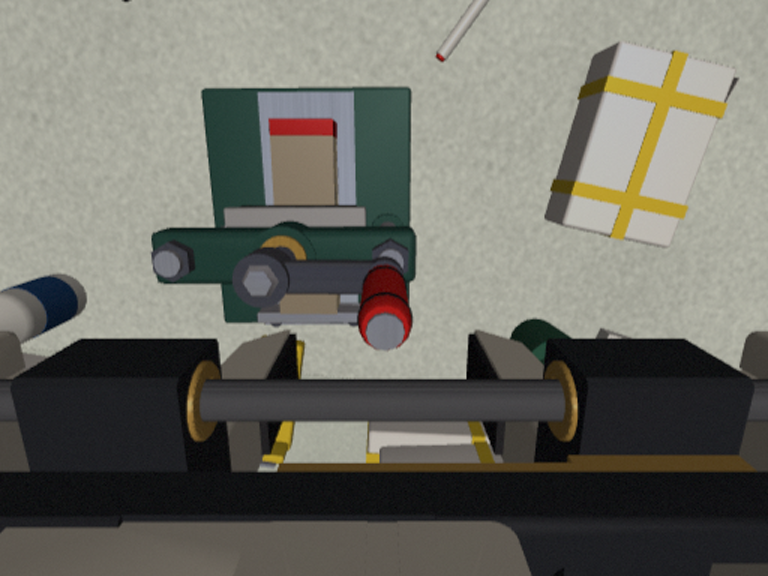

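The pin's top is at (385,331), predicted (382,332), centred between the fingers. The view also shows the pad square on the bed. Descending and gripping.

Request:
{"fn": "jog_arm", "kwargs": {
  "deltas": [0.025, 0, -0.3, 0, 0, 0, 0.025, 0, -0.6, 0, 0, 0, 0.025, 0, -0.8, 0, 0, 0, 0.025, 0, -0.89, 0, 0, 0, 0.025, 0, -0.89, 0, 0, 0]
}}

```text
time: 10.9
tool_pos: [0.5863, 0.0804, 0.2978]
tool_rot: [3.141, -0.004, -3.039]
contact_force: [0.6, 0.5, 0.7]
opening: 0.0643
```

Request:
{"fn": "jog_arm", "kwargs": {
  "deltas": [0, 0, 0, 0, 0, 0, 0, 0, 0, 0, 0, 0, 0, 0, 0, 0, 0, 0, 0, 0, 0, 0, 0, 0, 0, 0, 0, 0, 0, 0],
  "claw": 0,
  "newtons": 40
}}

```text
time: 11.32
tool_pos: [0.5883, 0.0805, 0.3006]
tool_rot: [-3.142, 0.002, -3.039]
contact_force: [-1.5, 0.2, -1.1]
opening: 0.0356
```

Request:
{"fn": "jog_arm", "kwargs": {
  "deltas": [0, 0, 0, 0, 0, 0, 0, 0, 0, 0, 0, 0, 0, 0, 0, 0, 0, 0, 0, 0, 0, 0, 0, 0, 0, 0, 0, 0, 0, 0]
}}

```text
time: 11.73
tool_pos: [0.5881, 0.0815, 0.3002]
tool_rot: [3.14, 0.001, -3.039]
contact_force: [-0.3, 5.4, 2.7]
opening: 0.0254
```

```bash
python3 st.py; python3 - <<'E'
import numpy as np
# circle table: world offsets from start at c0=-1.571, per call of 60 deg in 5 rows of 12
y=.102
f=lambda c:np.array([.08*np.cos(c-y)*10,-.08*np.sin(c-y)*10,-.16*(c)/2/np.pi])
for k in range(6):
  c0=-np.pi/2+k*np.pi/3
  print(k,[ (f(c0+np.radians(12*i))-f(c0)).round(3).tolist() for i in range(1,6)])
E
```

```text
11.7333 [0.5881 0.0815 0.3002] [ 3.140e+00  1.000e-03 -3.039e+00] [-0.3  5.4  2.7] [0.88 0.12 0.03] 0.025428495078446585
press [-0.00021195  0.08081992]
0 [[0.167, -0.0, -0.005], [0.331, -0.036, -0.011], [0.483, -0.104, -0.016], [0.618, -0.203, -0.021], [0.73, -0.327, -0.027]]
1 [[0.083, -0.145, -0.005], [0.134, -0.304, -0.011], [0.152, -0.471, -0.016], [0.134, -0.637, -0.021], [0.081, -0.796, -0.027]]
2 [[-0.084, -0.145, -0.005], [-0.196, -0.269, -0.011], [-0.332, -0.367, -0.016], [-0.485, -0.434, -0.021], [-0.648, -0.468, -0.027]]
3 [[-0.167, 0.0, -0.005], [-0.331, 0.036, -0.011], [-0.483, 0.104, -0.016], [-0.618, 0.203, -0.021], [-0.73, 0.327, -0.027]]
4 [[-0.083, 0.145, -0.005], [-0.134, 0.304, -0.011], [-0.152, 0.471, -0.016], [-0.134, 0.637, -0.021], [-0.081, 0.796, -0.027]]
5 [[0.084, 0.145, -0.005], [0.196, 0.269, -0.011], [0.332, 0.367, -0.016], [0.485, 0.434, -0.021], [0.648, 0.468, -0.027]]
```

The sleeve is held at 25 mm opening. Winding clockwise, first 60° then checking.

Request:
{"fn": "jog_arm", "kwargs": {
  "deltas": [0.167, 0, -0.005, 0, 0, 0, 0.331, -0.036, -0.011, 0, 0, 0, 0.483, -0.104, -0.016, 0, 0, 0, 0.618, -0.203, -0.021, 0, 0, 0, 0.73, -0.327, -0.027, 0, 0, 0]
}}

```text
time: 12.15
tool_pos: [0.6613, 0.048, 0.2974]
tool_rot: [3.142, -0.001, -3.038]
contact_force: [-5.0, -0.4, 4.3]
opening: 0.0254
```

```bash
python3 st.py; python3 - <<'E'
from h import *
snap('scene','s5.png',(215,160,315,260),6)
E
```

```text
12.15 [0.6613 0.048  0.2974] [ 3.142e+00 -1.000e-03 -3.038e+00] [-5.  -0.4  4.3] [-0.01  1.   -0.03] 0.025423938541486765
press [0.06926655 0.04001252]
```

View pics/s5.png

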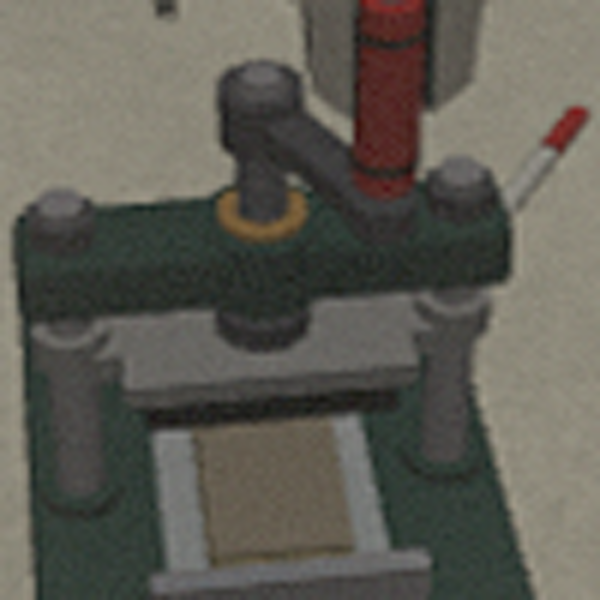

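The crank follows the grip. The rubber's rear lower edge runs from about (149,423) to (400,408) in the crop, so I can solve for its height.

```bash
python3 - <<'E'
from h import *
S=robot.camera_params('scene');y=.102;R=np.array([[np.cos(y),-np.sin(y)],[np.sin(y),np.cos(y)]]);o=np.array([.5965,.0011])
pr=lambda p:(np.array(proj(S,np.r_[o+R@p[:2],p[2]]))+.5-[215,160])*6-.5
for z in(.082,.085,.088,.091,.094): print(z,pr([.035,-.055,z]).round(),pr([.035,.055,z]).round())
print('pad back top',pr([.085,-.031,.065]).round(),pr([.085,.031,.065]).round(),'stop base',pr([.085,-.06,.06]).round(),pr([.085,.06,.06]).round())
print('crosshead back top',pr([.022,-.106,.182]),pr([.022,.106,.182]),'bot',pr([.022,-.106,.144]),pr([.022,.106,.144]))
E
```

```text
0.082 [145. 449.] [394. 428.]
0.085 [145. 444.] [394. 423.]
0.088 [145. 439.] [394. 418.]
0.091 [144. 435.] [395. 413.]
0.094 [144. 430.] [395. 408.]
pad back top [212. 556.] [356. 543.] stop base [144. 570.] [423. 545.]
crosshead back top [  9.80565505 264.13765322] [516.60112727 224.28472804] bot [ 16.75661498 333.1372548 ] [510.7217847 292.9554364]
```

That gives a height around 70 mm above the bed at the start, with some calibration bias. I expect touch at about 1.75 to 1.95 turns. I'll wind to one full turn, then look again.

Request:
{"fn": "jog_arm", "kwargs": {
  "deltas": [0.083, -0.145, -0.005, 0, 0, 0, 0.134, -0.304, -0.011, 0, 0, 0, 0.152, -0.471, -0.016, 0, 0, 0, 0.134, -0.637, -0.021, 0, 0, 0, 0.081, -0.796, -0.027, 0, 0, 0]
}}

```text
time: 12.62
tool_pos: [0.6684, -0.0321, 0.2946]
tool_rot: [3.14, -0.002, -3.039]
contact_force: [-8.4, 7.9, 5.8]
opening: 0.0254
```

Request:
{"fn": "jog_arm", "kwargs": {
  "deltas": [-0.084, -0.145, -0.005, 0, 0, 0, -0.196, -0.269, -0.011, 0, 0, 0, -0.332, -0.367, -0.016, 0, 0, 0, -0.485, -0.434, -0.021, 0, 0, 0, -0.648, -0.468, -0.027, 0, 0, 0]
}}

```text
time: 13.03
tool_pos: [0.6041, -0.0779, 0.292]
tool_rot: [3.139, 0.002, -3.039]
contact_force: [2.4, 10.6, 4.6]
opening: 0.0254
```

Request:
{"fn": "jog_arm", "kwargs": {
  "deltas": [-0.167, 0, -0.005, 0, 0, 0, -0.331, 0.036, -0.011, 0, 0, 0, -0.483, 0.104, -0.016, 0, 0, 0, -0.618, 0.203, -0.021, 0, 0, 0, -0.73, 0.327, -0.027, 0, 0, 0]
}}

```text
time: 13.45
tool_pos: [0.5318, -0.0466, 0.2895]
tool_rot: [-3.14, 0.004, -3.041]
contact_force: [8.7, 2.2, 0.8]
opening: 0.0253
```

Request:
{"fn": "jog_arm", "kwargs": {
  "deltas": [-0.083, 0.145, -0.005, 0, 0, 0, -0.134, 0.304, -0.011, 0, 0, 0, -0.152, 0.471, -0.016, 0, 0, 0, -0.134, 0.637, -0.021, 0, 0, 0, -0.081, 0.796, -0.027, 0, 0, 0]
}}

```text
time: 13.87
tool_pos: [0.5219, 0.0331, 0.2868]
tool_rot: [-3.14, -0.002, -3.04]
contact_force: [-2.6, -2.3, 3.4]
opening: 0.0254
```

Request:
{"fn": "jog_arm", "kwargs": {
  "deltas": [0.084, 0.145, -0.005, 0, 0, 0, 0.196, 0.269, -0.011, 0, 0, 0, 0.332, 0.367, -0.016, 0, 0, 0, 0.485, 0.434, -0.021, 0, 0, 0, 0.648, 0.468, -0.027, 0, 0, 0]
}}

```text
time: 14.28
tool_pos: [0.5878, 0.0816, 0.2841]
tool_rot: [3.141, -0.001, -3.038]
contact_force: [-3.2, -0.2, 4.2]
opening: 0.0255
```

```bash
python3 st.py
```

```text
14.2833 [0.5878 0.0816 0.2841] [ 3.141e+00 -1.000e-03 -3.038e+00] [-3.2 -0.2  4.2] [-0.08  0.47 -0.04] 0.025516917911770416
press [-0.00041881  0.08096778]
```

Request:
{"fn": "jog_arm", "kwargs": {
  "deltas": [0.167, 0, -0.005, 0, 0, 0, 0.331, -0.036, -0.011, 0, 0, 0, 0.483, -0.104, -0.016, 0, 0, 0, 0.618, -0.203, -0.021, 0, 0, 0, 0.73, -0.327, -0.027, 0, 0, 0]
}}

```text
time: 14.7
tool_pos: [0.6616, 0.0475, 0.2814]
tool_rot: [-3.142, 0.0, -3.039]
contact_force: [-5.3, 0.2, 5.9]
opening: 0.0253
```

Request:
{"fn": "jog_arm", "kwargs": {
  "deltas": [0.083, -0.145, -0.005, 0, 0, 0, 0.134, -0.304, -0.011, 0, 0, 0, 0.152, -0.471, -0.016, 0, 0, 0, 0.134, -0.637, -0.021, 0, 0, 0, 0.081, -0.796, -0.027, 0, 0, 0]
}}

```text
time: 15.12
tool_pos: [0.6684, -0.0322, 0.2786]
tool_rot: [3.14, -0.002, -3.039]
contact_force: [-8.9, 7.2, 7.4]
opening: 0.0254
```

Request:
{"fn": "jog_arm", "kwargs": {
  "deltas": [-0.084, -0.145, -0.005, 0, 0, 0, -0.196, -0.269, -0.011, 0, 0, 0, -0.332, -0.367, -0.016, 0, 0, 0, -0.485, -0.434, -0.021, 0, 0, 0, -0.648, -0.468, -0.027, 0, 0, 0]
}}

```text
time: 15.53
tool_pos: [0.6042, -0.0779, 0.276]
tool_rot: [3.139, 0.003, -3.039]
contact_force: [2.3, 11.8, 4.3]
opening: 0.0253
```

```bash
python3 st.py; python3 - <<'E'
from h import *
snap('scene','s6.png',(225,195,305,260),9)
E
```

```text
15.5333 [ 0.6042 -0.0779  0.276 ] [ 3.139e+00  3.000e-03 -3.039e+00] [ 2.3 11.8  4.3] [ 2.01 -0.26  0.02] 0.025295353934624377
press [-0.00037208 -0.07939296]
```

View pics/s6.png

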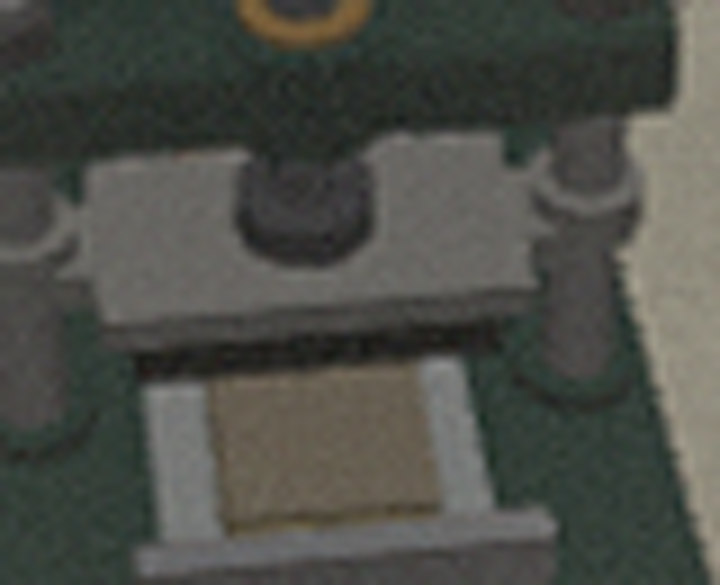

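Rubber edge over the pad is at v≈370 and the pad's rear top edge at v≈520 in this crop, so a small gap may remain. I'm comparing that length with what contact would show.

```bash
python3 - <<'E'
from h import *
S=robot.camera_params('scene');o=np.array([.5965,.0011])
for y in(.085,.102):
  R=np.array([[np.cos(y),-np.sin(y)],[np.sin(y),np.cos(y)]])
  pr=lambda p:(np.array(proj(S,np.r_[o+R@p[:2],p[2]]))+.5-[225,195])*9-.5
  b=pr([.085,0,.065]);print(y,b.round(),[(g,pr([.035,0,.065+g])[1].round(),(b-pr([.035,0,.065+g]))[1].round(1)) for g in(-.004,0,.002,.004,.006,.008,.01)])
  for p in([.035,-.065,.108],[.035,.065,.108],[.035,-.055,.071],[.035,.055,.071],[.085,-.06,.06],[.085,.06,.06]): print(p,pr(p).round())
E
```

```text
0.085 [332. 510.] [(-0.004, np.float64(394.0), np.float64(115.9)), (0, np.float64(384.0), np.float64(125.5)), (0.002, np.float64(380.0), np.float64(130.3)), (0.004, np.float64(375.0), np.float64(135.1)), (0.006, np.float64(370.0), np.float64(139.9)), (0.008, np.float64(365.0), np.float64(144.7)), (0.01, np.float64(360.0), np.float64(149.6))]
[0.035, -0.065, 0.108] [ 87. 295.]
[0.035, 0.065, 0.108] [537. 262.]
[0.035, -0.055, 0.071] [127. 384.]
[0.035, 0.055, 0.071] [499. 356.]
[0.085, -0.06, 0.06] [121. 538.]
[0.085, 0.06, 0.06] [540. 506.]
0.102 [337. 509.] [(-0.004, np.float64(394.0), np.float64(115.7)), (0, np.float64(384.0), np.float64(125.2)), (0.002, np.float64(379.0), np.float64(130.0)), (0.004, np.float64(375.0), np.float64(134.8)), (0.006, np.float64(370.0), np.float64(139.6)), (0.008, np.float64(365.0), np.float64(144.5)), (0.01, np.float64(360.0), np.float64(149.3))]
[0.035, -0.065, 0.108] [ 90. 297.]
[0.035, 0.065, 0.108] [538. 259.]
[0.035, -0.055, 0.071] [130. 386.]
[0.035, 0.055, 0.071] [500. 354.]
[0.085, -0.06, 0.06] [127. 541.]
[0.085, 0.06, 0.06] [545. 503.]
```

The gap is about 6 mm, and cannot exceed 7 given the starting range. Another 240° (10.7 mm) should give roughly 4–5 mm of squeeze, about 70 N.

Request:
{"fn": "jog_arm", "kwargs": {
  "deltas": [-0.167, 0, -0.005, 0, 0, 0, -0.331, 0.036, -0.011, 0, 0, 0, -0.483, 0.104, -0.016, 0, 0, 0, -0.618, 0.203, -0.021, 0, 0, 0, -0.73, 0.327, -0.027, 0, 0, 0]
}}

```text
time: 16.0
tool_pos: [0.5319, -0.0468, 0.2735]
tool_rot: [-3.14, 0.004, -3.041]
contact_force: [7.6, 2.2, 1.0]
opening: 0.0251
```

Request:
{"fn": "jog_arm", "kwargs": {
  "deltas": [-0.083, 0.145, -0.005, 0, 0, 0, -0.134, 0.304, -0.011, 0, 0, 0, -0.152, 0.471, -0.016, 0, 0, 0, -0.134, 0.637, -0.021, 0, 0, 0, -0.081, 0.796, -0.027, 0, 0, 0]
}}

```text
time: 16.42
tool_pos: [0.5219, 0.0332, 0.2708]
tool_rot: [-3.14, -0.002, -3.04]
contact_force: [-2.6, -2.0, 4.8]
opening: 0.0255
```

Request:
{"fn": "jog_arm", "kwargs": {
  "deltas": [0.084, 0.145, -0.005, 0, 0, 0, 0.196, 0.269, -0.011, 0, 0, 0, 0.332, 0.367, -0.016, 0, 0, 0, 0.485, 0.434, -0.021, 0, 0, 0, 0.648, 0.468, -0.027, 0, 0, 0]
}}

```text
time: 16.83
tool_pos: [0.5878, 0.0816, 0.2681]
tool_rot: [3.141, -0.001, -3.038]
contact_force: [-4.4, 0.0, 5.9]
opening: 0.0254
```

Request:
{"fn": "jog_arm", "kwargs": {
  "deltas": [0.167, 0, -0.005, 0, 0, 0, 0.331, -0.036, -0.011, 0, 0, 0, 0.483, -0.104, -0.016, 0, 0, 0, 0.618, -0.203, -0.021, 0, 0, 0, 0.73, -0.327, -0.027, 0, 0, 0]
}}

```text
time: 17.25
tool_pos: [0.6614, 0.0479, 0.2654]
tool_rot: [3.141, -0.0, -3.038]
contact_force: [-6.7, 0.8, 7.4]
opening: 0.0256
```

Request:
{"fn": "jog_arm", "kwargs": {
  "deltas": [0, 0, 0, 0, 0, 0, 0, 0, 0, 0, 0, 0, 0, 0, 0, 0, 0, 0, 0, 0, 0, 0, 0, 0]
}}

```text
time: 17.58
tool_pos: [0.6618, 0.047, 0.2654]
tool_rot: [-3.141, 0.003, -3.04]
contact_force: [3.4, -0.9, 6.1]
opening: 0.0256
```

```bash
python3 st.py; python3 - <<'E'
from h import *
snap('scene','s7.png',(225,195,305,260),9)
E
```

```text
17.5833 [0.6618 0.047  0.2654] [-3.141e+00  3.000e-03 -3.040e+00] [ 3.4 -0.9  6.1] [-0.13 -0.41 -0.02] 0.025617704950858706
press [0.06960285 0.03900132]
```

View pics/s7.png

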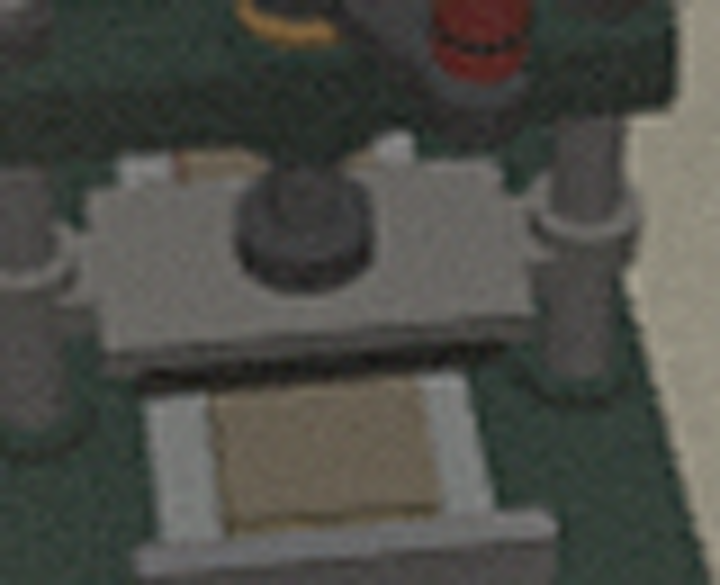

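The platen has dropped another 27 px, but the rubber's lower edge only moved to v≈385, which is the computed contact level (384). The visible rubber is about 12 px (5 mm) thinner, so roughly 70 N. Releasing and lifting clear.

Request:
{"fn": "jog_arm", "kwargs": {
  "deltas": [0, 0, 0, 0, 0, 0, 0, 0, 0, 0, 0, 0, 0, 0, 0, 0, 0, 0, 0, 0, 0, 0, 0, 0, 0, 0, 0, 0, 0, 0],
  "claw": 0.7
}}

```text
time: 18.05
tool_pos: [0.6607, 0.0479, 0.2641]
tool_rot: [3.141, -0.001, -3.039]
contact_force: [-0.1, 0.4, 0.0]
opening: 0.0541
```

Request:
{"fn": "jog_arm", "kwargs": {
  "deltas": [0, 0, 0.2, 0, 0, 0, 0, 0, 0.5, 0, 0, 0, 0, 0, 0.9, 0, 0, 0, 0, 0, 0.9, 0, 0, 0]
}}

```text
time: 18.38
tool_pos: [0.6625, 0.0478, 0.3632]
tool_rot: [-3.14, 0.013, -3.039]
contact_force: [-0.3, 0.6, 1.5]
opening: 0.0641
```

Request:
{"fn": "jog_arm", "kwargs": {
  "deltas": [-0.3, 0, 0.4, 0, 0, 0, -0.6, 0, 0.4, 0, 0, 0, -0.9, 0, 0.4, 0, 0, 0, -0.9, 0, 0.4, 0, 0, 0, -0.9, 0, 0.4, 0, 0, 0]
}}

```text
time: 18.8
tool_pos: [0.5698, 0.0479, 0.3956]
tool_rot: [-3.141, 0.001, -3.039]
contact_force: [0.4, 0.3, -0.5]
opening: 0.0641
```

Request:
{"fn": "jog_arm", "kwargs": {
  "deltas": [-0.4, 0, 0, 0, 0, 0, -0.8, 0, 0, 0, 0, 0, -0.8, 0, 0, 0, 0, 0, -0.8, 0, 0, 0, 0, 0]
}}

```text
time: 19.13
tool_pos: [0.4906, 0.0478, 0.395]
tool_rot: [-3.142, 0.001, -3.039]
contact_force: [0.4, -0.5, 0.5]
opening: 0.0643
```

```bash
python3 st.py; python3 - <<'E'
from h import *
P=snap('wrist','w8.png',s=1.5)
y=.102;R=np.array([[np.cos(y),-np.sin(y)],[np.sin(y),np.cos(y)]])
for p in([-.115,0,.065],[-.15,0,.025]):print(p,np.array(proj(P,np.r_[np.array([.5965,.0011])+R@p[:2],p[2]]))*1.5)
E
```

```text
19.1333 [0.4906 0.0478 0.395 ] [-3.142e+00  1.000e-03 -3.039e+00] [ 0.4 -0.5  0.5] [0.03 0.01 0.05] 0.06428177716041501
press [-0.1005798   0.05726456]
[-0.115, 0, 0.065] [327.10043416 216.91309938]
[-0.15, 0, 0.025] [330.30098376 181.04684086]
```

View pics/w8.png

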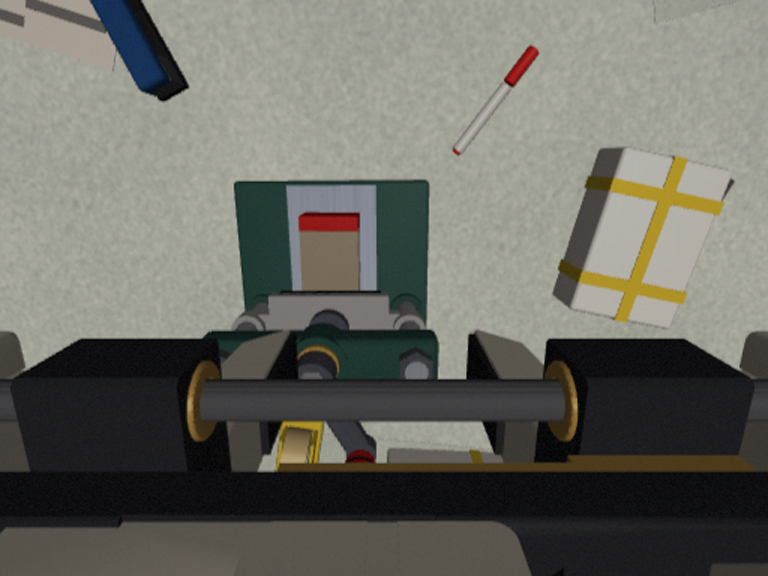

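The pad's red end is at (329,214), predicted (327,217) for the home position. The pad is square and clamped, the crank is free, and the nearby things are undisturbed. Handing in.

```bash
python3 -c "
from cell import robot
print(robot.hand_in())"
```

```text
the job is handed in; nothing more can be done
None
```

The pad is clamped in the press and the job is handed in at about 19 s of the 72 s allowed. The hand-in gave no verdict.

- **Pad:** I slid it in with the red end to the front until it met the stop. A contact force of about 12 N came within about 1 mm of where I expected it. In the last wrist picture the red end was within about 2 mm of its home position, and the pad looked square.
- **Crank:** I gripped the sleeve with 40 N and wound it about 2.17 turns clockwise without letting go. I then released it and lifted clear.
- **Clamping force:** It was not measured directly. The rubber looked about 5 mm compressed in the scene picture, which suggests about 70 N.
- **Other objects:** Those in the last view (stapler, marker, packet, part of the tape dispenser) looked untouched. The cup and glue bottle were out of that view and I did not check them again.

Two checks disagreed slightly. The scene camera put the platen's starting height 2–3 mm above its stated range. It also suggested a press yaw of about 0.085 rad, against 0.102 from the top camera. Both differences are within the tolerances.

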